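# Chock the tin before drawing the stop bar

## Task

Open the blue sloping tin rack: first slide the orange wedge, nose first, under the closed stop bar until it is snug against the middle of the lying tin, and let go of it; only then draw the stop bar (the rod with the red knob) fully out sideways, so that the tin stays where it is, resting on the wedge. Do not grip the tin or shove it up the rack, and leave the jar and the mug alone.

Things in the scene. Friction and masses are not known exactly. Their poses are not given: they have to be found in the camera images.
- rack: Fixed blue-railed rack, its plate 280 (local x) x 152 (y) mm. Origin on the bench under the plate's centre, z vertical. Plate top 36 mm above the origin there, falling 0.122 rad to the open low end (+x). Rails 17 mm above the plate, 140 mm clear between. Two posts (12 mm thick, tops 83 mm above bench) at x = 3, y = +-79 mm carry the stop bar.
- stopbar (a joint): How far the bar is drawn, m: 0 to 0.008 (closed) at the start, 0.15 fully out, along rack +y. Steel rod, 12 mm thick, along rack y, axis at rack x = 4.5 mm, 73 mm above the bench; 31 mm free between it and the plate. Closed it spans y = -75 to 130 mm and the tin leans on it; it clears the tin only when almost fully out. Friction 2 N; stays where left.
- bar_knob (a point): Top centre of the red knob (20 mm wide, 16 high) at the bar's outer end, at rack y = 130 mm when closed. Below the knob a 14 mm thick upright stem goes down to the rod, whose axis is 52 mm below this point. Can be pushed outwards from its inner side, above the post, or pinched.
- tin: Full food tin lying across the rack, green with a paper band, 74 mm in diameter, 110 mm long, about 0.45 kg. Origin at its centre; local y is its long axis, along the rack's y. It rolls freely down the rack if nothing stops it. Starts at about rack x = -39, z = 78 mm.
- chock: Orange wedge on the bench, 90 (x) x 40 (y) x 24 mm high, 0.13 kg. Origin: underside centre. Nose to -x: a 45 degree face rises from the nose edge (x = -45) to the flat top (x = -21 to 45); upright tail face at x = 45 mm. Slid uphill on the plate, axes along the rack's, it meets the tin when the nose edge is at rack x = -27, z = 39 mm.
- chock_nose (a point): Middle of the wedge's nose edge, on its underside.
- spice_jar: Small amber jar with black cap standing on the bench, 44 mm in diameter, 85 mm high; origin under its centre. Bystander.
- mug: Blue mug, 80 mm in diameter, 90 mm high, origin under its centre. Bystander.
Not all that is in view belongs to the job. Several things look just like the chock: the one meant starts farthest to the robot's left.

How it is judged:
By the outcome, as a careful person would: the job done as asked, in the order asked, and still so for the second after the job is handed in, with the robot touching nothing.
It also fails if it takes over 54 s, if anything falls off the work surface, if the arm or the gripper's body presses on something with over 40 N, if the wrist force passes 120 N, or if a joint passes its speed limit or range.

## Robot

A 6-joint arm with a two-finger parallel gripper is mounted at the origin on the work surface. World frame = base frame: x ahead of the robot, y to its left, z up, the work surface at z = 0. Lengths are in m, angles in rad, forces in N, time in s.
With the tool pointing down it reaches from about 0.275 to 0.825 m from the base axis. Payload 4.9 kg.
Tool frame: the origin (TCP) lies midway between the tips of the shut fingers; the grasp point (between the pads) lies 19 mm behind it (env.pinch_z is the distance from the TCP to the grasp point, in m); z points along the fingers, y is the line along which they close (so a half turn about z gives the same grasp; the last joint's range is limited). The gripper opens to 85 mm and grips with 20 to 120 N. Pads are 22 mm wide; open, the fingers measure 114 mm over their backs; the gripper's body (76 mm by 85 mm) begins 54 mm behind the grasp point. The pads swing forward as they close: fully open they stand 13 mm farther back than shut.
Start: joints at [-0.134, 0.326, -0.193, 1.052, 0, 1.437], TCP at [0.55, 0, 0.231] pointing down, gripper open.
Joint ranges: [-2.65, 2.65], [-0.97, 1.79], [-1.3, 1.35], [-1.93, 2.1], [-1.47, 1.37], [-3.14, 3.14]. Speed limits (rad/s): [2.57, 2.57, 3.14, 3.14, 3.14, 3.14].

## Interface

Orientations are given as a 3x3 rotation matrix whose columns are the frame's x, y, z axes.
In Python, from bench import env gives the robot as it stands. The module is installed in compiled form; this text tells all that it offers.
- The arm moves only by the shell command python3 -m crank 'ROWS' [FORCE]. ROWS is JSON, one flat list of numbers, 5 for each row, row after row: the closure, from -1 (fully open) to 1 (shut), so that 0 is half open, then the shift along the tool's x, y, z each as a share of 0.1 m, from -1 to 1, then the turn about the tool's z as a share of 90 degrees, from -1 to 1. A call has 1 to 10 rows; each row is the pose to reach, as a shift and turn from the pose commanded when the call began, along the tool's axes at that moment; what a row does not reach only later rows make up. A row lasts 1/10 s, in which the tool goes at most 50 mm and 8.59 degrees, less where a joint would pass 70% of its speed; a pose out of reach is approached as far as the arm can. A call with a number of a shift or a turn outside -1 to 1 is refused whole. A call with a gripper value outside its range is refused whole. The fingers move at their own pace and stop on an object; FORCE is the grip in N (left out, the last holds). Time passes only in rows, so rows that repeat a pose let the fingers close. It gives the time, the measured TCP pose, the force, the opening and the grip force at its end, in the units of the state.
- env.get_obs(): the state, without advancing time (a new reading comes with each control period).
- env.snapshot(name): name is "scene" or "side" or "wrist"; returns the picture (480x640x3 uint8, blue, green, red); there is no depth.
- env.camera_model(name): a dict with "fx", "fy", "cx", "cy" (pixels), "view" (4x4, takes a point from world to camera coordinates). Camera axes: x right, y down, z forward; pixel columns grow to the right and rows downward; lengths in m; the calibration is good to about 2 mm. The wrist camera is an equidistant fisheye: a pixel r from the principal point sees the ray r / f radians off the axis. A picture is of the moment at which its call begins: read the wrist's pose just before it. camera_model takes no time and is no camera call; for the wrist camera it gives the pose at the moment of the call.
- env.job_done(): hands the job in; it is judged then, once.
Trained networks look in the newest picture that a camera, given by its name, has taken for a name from the list of things; names that differ only in an ending like _2 or _b are one class to them, and where a whole thing is asked for, a point or a joint stands for the part that bears it (a point fixed in the world has none). Each returns a list of dicts, best first, with "p" (0 to 1); they miss things now and then, are a little off and sometimes report something else, mostly with a low value. They report only what shows in the picture. A call takes as long as a camera call. They do not tell look-alikes from the thing itself.
- env.boxes_of(name, camera): "point" ([x, y, z] in m, in the coordinates of the camera as it stood for that picture, good to about 4 mm: the middle of the surface that is visible of it).
- env.silhouettes(name, camera): "pixels" (480x640 bool, what is visible of it).
- env.pinpoint(name, camera): "point" ([x, y, z] in m, in the coordinates of the camera as it stood for that picture, good to about 4 mm: a listed point, or the origin of a listed thing).
The state is a dict: "time": time; "qpos": joint angles; "joint_vel": joint speeds; "effort": joint torques, N m; "tool_pos": TCP position; "tool_rot": TCP orientation; "ft_force": force on the tool from outside, world axes, zero at the start; "ft_torque": the same for the moment, N m; "gripper_width": opening from 0.0 (shut) to 1.0 (fully open); "grasp_force": force on a finger pad.
Only numpy, scipy, OpenCV 4.12 (cv2) and the standard library are available. Lean on these libraries where they do the work, as an engineer would, in place of code of your own. Each camera call takes 0.05 s, during which the arm holds its last target. There are 200 camera calls.

## Working session

There is one attempt and no reset: what is moved stays moved. The work goes in short steps, Python scripts to look and compute and a shell command to move; the robot and the scene stay as the last step left them, time stands still between calls to the robot, and variables do not carry over. Pictures are saved under pics/ and viewed, at most 13 in all, crops included, and the job is handed in when it is done.

```bash
mkdir -p pics; cat > h.py <<'E'
import numpy as np, cv2
from bench import env
def toW(cam,p,V=None):
    V=env.camera_model(cam)["view"] if V is None else V
    V=np.array(V); return (np.linalg.inv(V)@np.r_[p,1])[:3]
def px(cam,P):
    m=env.camera_model(cam); c=(np.array(m["view"])@np.r_[P,1])[:3]
    return m["fx"]*c[0]/c[2]+m["cx"], m["fy"]*c[1]/c[2]+m["cy"]
E
python3 - <<'E'
from h import *
np.set_printoptions(precision=3,suppress=True)
ims=[]
for c in("scene","side"):
    im=env.snapshot(c); cv2.imwrite(f"pics/{c}0.png",im)
    for n in("rack","bar_knob","tin","chock","chock_nose","spice_jar","mug"):
        for d in env.pinpoint(n,c):
            if d["p"]>.2:
                P=toW(c,d["point"]); print(c,n,round(d["p"],2),P,np.round(px(c,P)))
o=env.get_obs();print(o["time"],o["tool_pos"],o["tool_rot"])
E
```

```text
scene rack 0.85 [ 0.521  0.058 -0.004] [403. 344.]
scene bar_knob 0.76 [0.48  0.19  0.126] [491. 319.]
scene tin 0.96 [0.488 0.042 0.08 ] [405. 304.]
scene chock 0.96 [ 0.23  -0.419 -0.002] [263. 164.]
scene chock 0.83 [ 0.375 -0.402  0.001] [236. 207.]
scene chock 0.8 [ 0.658 -0.363  0.001] [176. 311.]
scene chock 0.57 [ 0.473 -0.278  0.002] [262. 259.]
scene chock_nose 0.91 [ 0.42  -0.399 -0.001] [227. 222.]
scene chock_nose 0.83 [ 0.437 -0.303  0.002] [260. 242.]
scene chock_nose 0.83 [ 0.706 -0.364  0.002] [160. 330.]
scene chock_nose 0.66 [ 0.181 -0.429 -0.002] [270. 150.]
scene spice_jar 0.65 [ 0.616 -0.259 -0.004] [233. 317.]
scene spice_jar 0.22 [ 0.433 -0.302  0.003] [261. 241.]
scene mug 0.59 [ 0.529 -0.445 -0.002] [180. 250.]
side rack 0.65 [0.521 0.057 0.001] [255. 340.]
side bar_knob 0.96 [0.477 0.191 0.123] [252. 354.]
side tin 0.98 [0.488 0.04  0.079] [275. 300.]
side chock 0.94 [ 0.469 -0.282 -0.001] [322. 231.]
side chock 0.7 [ 0.227 -0.42  -0.002] [432. 210.]
side chock 0.66 [ 0.655 -0.367  0.003] [252. 202.]
side chock 0.62 [ 0.37  -0.399 -0.001] [372. 209.]
side chock_nose 0.78 [ 0.434 -0.304  0.002] [339. 226.]
side chock_nose 0.68 [ 0.418 -0.396  0.001] [352. 206.]
side chock_nose 0.67 [ 0.18  -0.424  0.   ] [452. 211.]
side spice_jar 0.69 [ 0.62  -0.254 -0.005] [252. 232.]
side mug 0.64 [ 0.534 -0.443 -0.001] [308. 193.]
side mug 0.61 [0.474 0.191 0.12 ] [254. 356.]
0.8 [0.55  0.    0.231] [[ 0.  1.  0.]
 [ 1. -0.  0.]
 [ 0.  0. -1.]]
```

View pics/scene0.png

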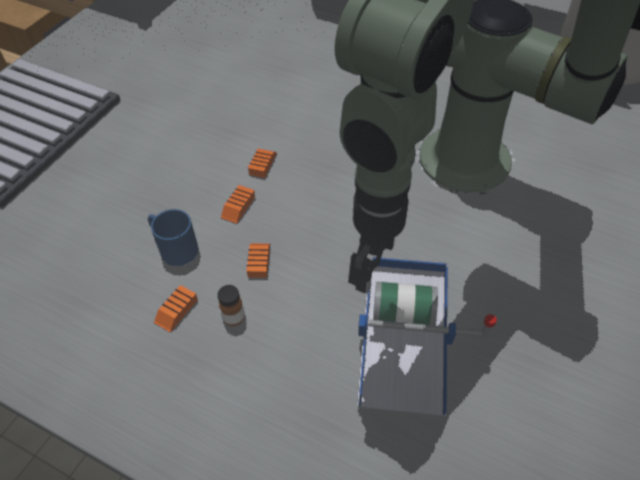

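View pics/side0.png

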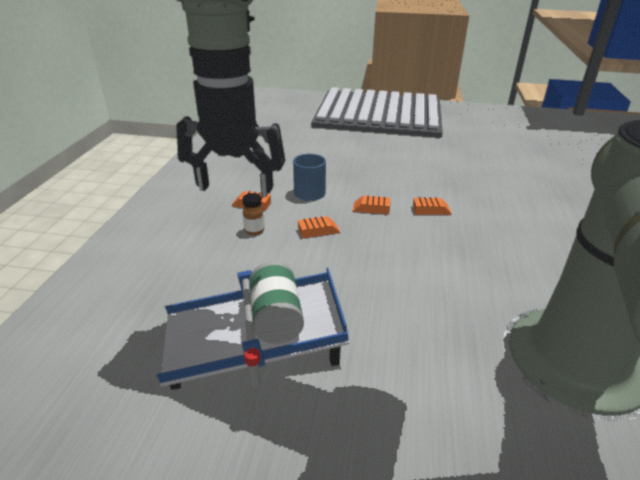

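Four wedges look alike: scene pixels (262,163), (238,205), (177,308) and (258,260). The robot's left is +y, and the (258,260) wedge has the largest y (-0.28), so I choose that one. The other orange item is the jar's label at (232,308). Next I fit the poses from silhouettes and check them in a crop.

```bash
cat >> h.py <<'E'
from scipy.optimize import minimize
def pose(P,x): c,s=np.cos(x[2]),np.sin(x[2]); return np.c_[P[:,0]*c-P[:,1]*s+x[0],P[:,0]*s+P[:,1]*c+x[1],P[:,2]]
W=np.array([[x,y,z] for y in(-.02,.02) for x,z in((-.045,0),(-.021,.024),(.045,.024),(.045,0))])
R=np.array([[x,y,.036-.122*x+d] for x in(-.14,.14) for y in(-.076,.076) for d in(-.006,.017)]+[[x,y,.083] for x in(-.003,.009) for y in(-.085,.085)])
def hull(P,cam):
    q=np.array([px(cam,p) for p in P]); m=np.zeros((1920,2560),np.uint8)
    cv2.fillConvexPoly(m,cv2.convexHull(np.round(q*4+1.5).astype(np.int32)),1); return m>0
def fit(P,masks,x0):
    M={}
    for c,m in masks.items():
        pts=cv2.findNonZero(m.astype(np.uint8)); k=np.zeros((480,640),np.uint8)
        cv2.fillConvexPoly(k,cv2.convexHull(pts),1); M[c]=cv2.resize(k,(2560,1920),interpolation=0)>0
    f=lambda x: -sum((hull(pose(P,x),c)&m).sum()/(hull(pose(P,x),c)|m).sum() for c,m in M.items())
    s=np.array([[0,0,0],[.01,0,0],[0,.01,0],[0,0,.15]])+np.array(x0)
    r=minimize(f,x0,method="Nelder-Mead",options=dict(initial_simplex=s,xatol=1e-4,fatol=1e-5)); return r.x,r.fun/len(M)
E
python3 - <<'E'
from h import *
np.set_printoptions(precision=4,suppress=True)
im={c:env.snapshot(c) for c in("scene","side")}
def sil(n,c,P):
    u,v=px(c,P); return min((d["pixels"] for d in env.silhouettes(n,c)),key=lambda m:np.hypot(*(np.argwhere(m).mean(0)-[v,u])))
cm={c:sil("chock",c,[.471,-.28,.01]) for c in im}
xc,f=fit(W,cm,[.471,-.28,.57]);print("chock",xc,f)
for c in im: print(c,fit(W,{c:cm[c]},xc))
rm={c:sil("rack",c,[.521,.058,.03]) for c in im}
xr,f=fit(R,rm,[.521,.058,.35]);print("rack",xr,f)
for c in im: print(c,fit(R,{c:rm[c]},xr))
for P,x in((W,xc),(R,xr)):
    for c in im:
        for p in pose(P,x): cv2.circle(im[c],tuple(int(round(v)) for v in px(c,p)),1,(255,0,255),-1)
cv2.imwrite("pics/fit.png",np.hstack([cv2.resize(im["scene"][220:450,215:515],(400,600//2+6)),cv2.resize(im["side"][200:410,150:375],(400,306))]))
a=cv2.resize(im["scene"][220:300,225:305],(400,400),interpolation=2);b=cv2.resize(im["side"][205:255,290:365],(400,400),interpolation=2)
E
```

```text
chock [ 0.4764 -0.2831  0.4842] -0.9043667416697764Traceback (most recent call last):
  File "<stdin>", line 8, in <module>
  File "h.py", line 23, in fit
    r=minimize(f,x0,method="Nelder-Mead",options=dict(initial_simplex=s,xatol=1e-4,fatol=1e-5)); return r.x,r.fun/len(M)
    res = _minimize_neldermead(fun, x0, args, callback, bounds=bounds,
                               **options)
    fxr = func(xr)
    fx = function(np.copy(x), *(wrapper_args + args))
  File "h.py", line 21, in <lambda>
    f=lambda x: -sum((hull(pose(P,x),c)&m).sum()/(hull(pose(P,x),c)|m).sum() for c,m in M.items())
                 ~~~^^^^^^^^^^^^^^^^^^^^^^^^^^^^^^^^^^^^^^^^^^^^^^^^^^^^^^^^^^^^^^^^^^^^^^^^^^^^^^
  File "h.py", line 21, in <genexpr>
    f=lambda x: -sum((hull(pose(P,x),c)&m).sum()/(hull(pose(P,x),c)|m).sum() for c,m in M.items())
                                                  ~~~~^^^^^^^^^^^^^
  File "h.py", line 14, in hull
    q=np.array([px(cam,p) for p in P]); m=np.zeros((1920,2560),np.uint8)
                ~~^^^^^^^
  File "h.py", line 7, in px
    m=env.camera_model(cam); c=(np.array(m["view"])@np.r_[P,1])[:3]
ValueError: time passes only in moves, steps and waits
```

```bash
python3 - <<'E'
s=open("h.py").read()
s=s.replace('''    m=env.camera_model(cam); c=''','''    m=CM[cam]; c=''').replace("def px","CM={c:env.camera_model(c) for c in('scene','side')}\ndef px")
open("h.py","w").write(s)
E
python3 - <<'E'
from h import *
np.set_printoptions(precision=4,suppress=True)
im={c:env.snapshot(c) for c in("scene","side")}
def sil(n,c,P):
    u,v=px(c,P); return min((d["pixels"] for d in env.silhouettes(n,c)),key=lambda m:np.hypot(*(np.argwhere(m).mean(0)-[v,u])))
cm={c:sil("chock",c,[.471,-.28,.01]) for c in im}
xc,f=fit(W,cm,[.471,-.28,.57]);print("chock",xc,f)
for c in im: print(c,fit(W,{c:cm[c]},xc))
rm={c:sil("rack",c,[.521,.058,.03]) for c in im}
xr,f=fit(R,rm,[.521,.058,.35]);print("rack",xr,f)
for c in im: print(c,fit(R,{c:rm[c]},xr))
a=cv2.resize(im["scene"][215:305,215:305],(400,300))
for P,x in((W,xc),(R,xr)):
    for c in im:
        for p in pose(P,x): cv2.circle(im[c],tuple(int(round(v)) for v in px(c,p)),1,(255,0,255),-1)
r=lambda i:cv2.resize(i,(400,300),interpolation=cv2.INTER_NEAREST)
cv2.imwrite("pics/fit.png",np.vstack([np.hstack([r(im["scene"][230:430,340:520]),r(im["side"][235:400,140:360])]),np.hstack([r(im["scene"][220:295,220:305]),r(im["side"][205:250,290:350])])]))
E
```

```text
chock [ 0.4758 -0.283   0.4834] -0.9023073062691528
scene (array([ 0.4747, -0.2843,  0.4688]), np.float64(-0.9124916499665998))
side (array([ 0.476 , -0.2797,  0.3935]), np.float64(-0.9339065924801888))
rack [0.5162 0.0688 0.3351] -0.83864385305294
scene (array([0.5181, 0.0643, 0.3217]), np.float64(-0.8206971563945735))
side (array([0.5152, 0.0771, 0.3113]), np.float64(-0.8682709759750328))
```

View pics/fit.png

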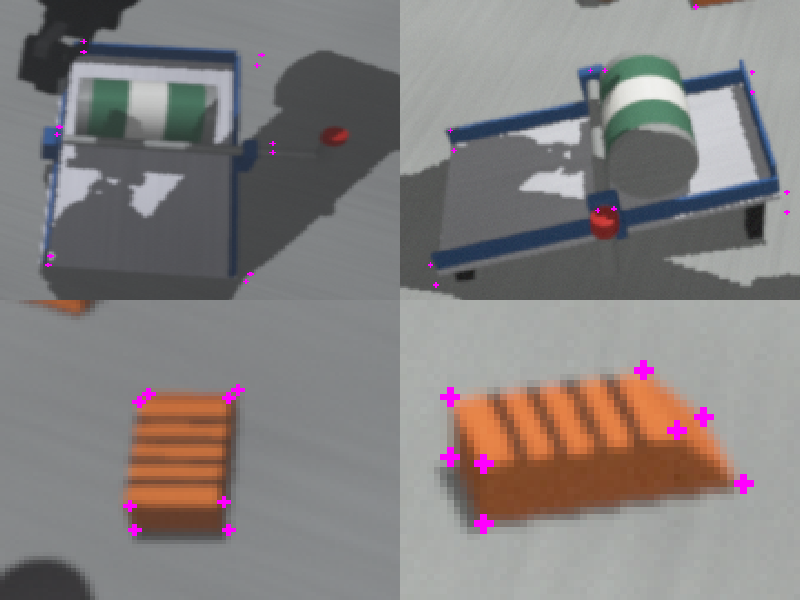

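```bash
python3 - <<'E'
from h import *
from scipy.optimize import least_squares
np.set_printoptions(precision=4,suppress=True)
z=lambda x:.036-.122*x+.017
C=[(-.14,-.076),(-.14,.076),(.14,-.076),(.14,.076)]
O={"scene":[(377,258),(446.7,264.7),(359.4,408.7),(445.8,413.3)],"side":[(328.1,269.1),(347.4,332.9),(165.9,306.5),(157.6,375.3)]}
def res(x):
    r=[]
    for c in O:
        for (a,b),o in zip(C,O[c]): r+=list(np.array(px(c,pose(np.array([[a,b,z(a)]]),x)[0]))-o)
    return np.array(r)
s=least_squares(res,[.52,.06,.3],loss="soft_l1");print(s.x,res(s.x).reshape(2,4,2))
for P in([.0045,.13,.125],[-.039,0,.078]): print(pose(np.array([P]),s.x))
x=s.x
def loc(p): c,q=np.cos(x[2]),np.sin(x[2]);d=p-x[:2];return d[0]*c+d[1]*q,-d[0]*q+d[1]*c
for p in([.479,.1905],[.488,.041]):print(loc(np.array(p)))
E
```

```text
[0.5233 0.0596 0.3641] [[[-7.8526  0.7677]
  [ 1.9398  0.667 ]
  [-2.0639 -5.6598]
  [ 1.9971 -1.0296]]

 [[ 0.4949  0.2447]
  [ 1.7285 -0.6235]
  [-2.1312 -2.5351]
  [-2.1684  0.7813]]]
[[0.4812 0.1826 0.125 ]]
[[0.4868 0.0457 0.078 ]]
(np.float64(0.005278299160850493), np.float64(0.13811986228639186))
(np.float64(-0.03955469420610107), np.float64(-0.004783086268768732))
```

```bash
python3 -m crank '[-1,-1,-0.6,0,0, -1,-1,-0.6,0,0, -1,-1,-0.6,0,0, -1,-1,-0.6,0,0]'; python3 -m crank '[-1,-1,0,0,0, -1,-1,0,0,0, -1,-1,0,0,0]'; python3 -m crank '[-1,-0.72,0,0.3,0.7, -1,-0.72,0,0.3,0.7, -1,-0.72,0,0.3,0.7, -1,-0.72,0,0.3,0.7, -1,-0.72,0,0.3,0.7, -1,-0.72,0,0.3,0.7, -1,-0.72,0,0.3,0.7, -1,-0.72,0,0.3,0.7, -1,-0.72,0,0.3,0.7]'
python3 - <<'E'
from h import *
np.set_printoptions(precision=4,suppress=True)
o=env.get_obs();V=env.camera_model("wrist")["view"]
im=env.snapshot("wrist");cv2.imwrite("pics/w1.png",im)
for n in("chock","chock_nose"):
    for c in("wrist",):
        for d in env.pinpoint(n,c): print(n,round(d["p"],2),toW(c,d["point"],V))
print(o["time"],o["tool_pos"],o["tool_rot"],o["qpos"])
E
```

```text
time: 1.7
tool_pos: [0.489, -0.1017, 0.2314]
tool_rot: [[0.004, 1.0, -0.0], [1.0, -0.004, -0.0], [-0.0, -0.0, -1.0]]
ft_force: [-0.1, -0.3, 0.2]
gripper_width: 0.998
grasp_force: 0.0
time: 2.0
tool_pos: [0.4912, -0.2045, 0.2314]
tool_rot: [[0.005, 1.0, 0.002], [1.0, -0.005, -0.003], [-0.003, 0.002, -1.0]]
ft_force: [-0.8, 1.1, -0.4]
gripper_width: 0.998
grasp_force: 0.0
time: 2.9
tool_pos: [0.4908, -0.2708, 0.2012]
tool_rot: [[0.89, 0.455, 0.0], [0.455, -0.89, 0.001], [0.0, -0.0, -1.0]]
ft_force: [-0.2, 0.8, -0.7]
gripper_width: 0.999
grasp_force: 0.0
chock 0.97 [ 0.6598 -0.3631  0.0034]
chock 0.93 [ 0.476  -0.2798  0.0018]
chock 0.87 [ 0.3735 -0.3995 -0.0024]
chock 0.47 [ 0.2294 -0.4192  0.0003]
chock_nose 0.96 [ 0.4193 -0.3927  0.0063]
chock_nose 0.93 [ 0.7005 -0.3621  0.0012]
chock_nose 0.89 [ 0.4364 -0.3029 -0.0005]
2.9 [ 0.4908 -0.2708  0.2012] [[ 0.8903  0.4554  0.0002]
 [ 0.4554 -0.8903  0.0005]
 [ 0.0004 -0.0004 -1.    ]] [-0.6362  0.3671 -0.2128  0.9911  0.0005  2.0326]
```

View pics/w1.png

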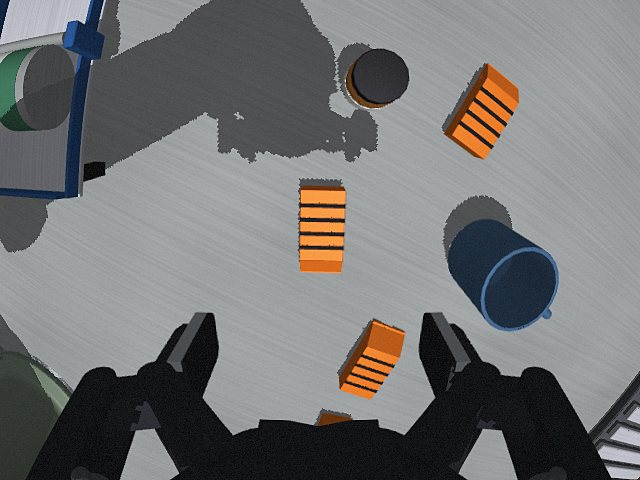

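The crop-quality wrist view shows the chosen wedge at (322,228), aligned with the tool and with its nose towards the bottom. The rack is at upper left, with the jar at (378,78), the mug at (500,275) and the look-alikes at (482,110) and (372,358). I'm descending to grip it.

```bash
python3 -m crank '[-1,0,0,1,0, -1,0,0,1,0, -1,0,0,1,0]' 40; python3 -m crank '[-1,0,0,0.5,0, -1,0,0,0.96,0, -1,0,0,0.96,0, -1,0,0,0.96,0]'; python3 -m crank '[0.5,0,0,0,0, 0.8,0,0,0,0, 0.8,0,0,0,0, 0.8,0,0,0,0, 0.8,0,0,0,0, 0.8,0,0,0,0, 0.8,0,0,0,0, 0.8,0,0,0,0]' 40; python3 -m crank '[0.8,0,0,-0.6,0, 0.8,0,0,-1,0, 0.8,0,0,-1,0, 0.8,0,0,-1,0]'
python3 - <<'E'
from h import *
np.set_printoptions(precision=4,suppress=True)
im=env.snapshot("side");o=env.get_obs();V=env.camera_model("wrist")["view"]
w=env.snapshot("wrist");cv2.imwrite("pics/w2.png",np.hstack([cv2.resize(w,(400,300)),cv2.resize(im[100:250,220:420],(400,300))]))
R_=o["tool_rot"]
for n in("chock","chock_nose"):
    for c,v in(("wrist",V),("side",None)):
        for d in env.pinpoint(n,c): P=toW(c,d["point"],v);print(n,c,round(d["p"],2),P,"tool",R_.T@(P-o["tool_pos"]))
for c,v in(("wrist",V),("side",None)):
  for n in("rack","bar_knob","tin"):
    for d in env.pinpoint(n,c)[:1]: P=toW(c,d["point"],v);print(n,c,round(d["p"],2),P)
print(o["time"],o["tool_pos"])
E
```

```text
time: 3.35
tool_pos: [0.4858, -0.2685, 0.0955]
tool_rot: [[0.891, 0.455, -0.01], [0.455, -0.891, 0.007], [-0.005, -0.011, -1.0]]
ft_force: [-2.0, 2.0, -0.9]
gripper_width: 0.999
grasp_force: 0.0
time: 3.75
tool_pos: [0.4905, -0.2722, 0.0068]
tool_rot: [[0.891, 0.454, -0.0], [0.454, -0.891, 0.0], [-0.0, -0.0, -1.0]]
ft_force: [1.0, -0.1, -0.3]
gripper_width: 0.998
grasp_force: 0.0
time: 4.55
tool_pos: [0.4913, -0.2729, 0.0074]
tool_rot: [[0.891, 0.454, 0.003], [0.454, -0.891, -0.002], [0.002, 0.003, -1.0]]
ft_force: [-1.1, 0.5, 8.2]
gripper_width: 0.455
grasp_force: 40.5
time: 4.95
tool_pos: [0.491, -0.2727, 0.1072]
tool_rot: [[0.891, 0.454, 0.003], [0.454, -0.891, -0.002], [0.002, 0.004, -1.0]]
ft_force: [-0.3, 0.3, -2.7]
gripper_width: 0.457
grasp_force: 41.8
chock wrist 0.93 [ 0.4763 -0.2816  0.1014] tool [-0.0165  0.0025  0.0041]
chock wrist 0.82 [ 0.6597 -0.3643  0.0013] tool [0.1093 0.1594 0.1043]
chock wrist 0.51 [ 0.3743 -0.3978 -0.0046] tool [-0.1602  0.0597  0.1101]
chock wrist 0.33 [ 0.5289 -0.4456 -0.0001] tool [-0.0441  0.1725  0.1057]
chock side 0.91 [ 0.4687 -0.2807  0.0992] tool [-0.0229 -0.0017  0.0064]
chock side 0.58 [ 0.2296 -0.4195  0.0004] tool [-0.299   0.0133  0.105 ]
chock side 0.5 [ 0.6542 -0.3656  0.0036] tool [0.1039 0.1581 0.102 ]
chock_nose wrist 0.88 [ 0.6976 -0.3642 -0.0006] tool [0.1432 0.1766 0.1062]
chock_nose side 0.96 [ 0.4197 -0.3955  0.0017] tool [-0.1186  0.0783  0.1039]
chock_nose side 0.96 [ 0.1846 -0.4268 -0.0003] tool [-0.3423 -0.0005  0.1057]
chock_nose side 0.77 [ 0.6987 -0.3677 -0.0008] tool [0.1426 0.1801 0.1065]
chock_nose side 0.73 [ 0.4293 -0.3024  0.1042] tool [-0.0678 -0.0003  0.0013]
rack side 0.61 [0.5204 0.0593 0.0021]
bar_knob side 0.78 [0.4746 0.1894 0.1202]
tin side 0.75 [0.4894 0.0396 0.0776]
5.0 [ 0.4899 -0.2719  0.1055]
```

View pics/w2.png

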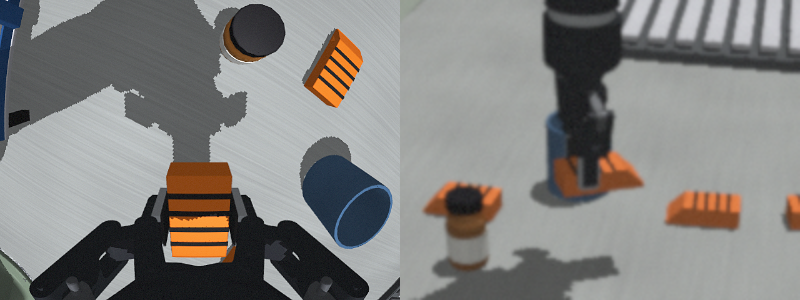

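```bash
python3 -m crank '[0.8,0,-0.4,-0.8,0, 0.8,0,-1,-1,0, 0.8,0,-1,-1,0, 0.8,0,-1,-1,0]'; python3 -m crank '[0.8,0,-0.5,-0.4,0.07, 0.8,0,-0.9,-0.4,0.07, 0.8,0,-0.9,-0.4,0.07, 0.8,0,-0.9,-0.4,0.07]'
cat >> h.py <<'E'
def wpx(m,P):
    c=(np.array(m["view"])@np.r_[P,1])[:3]; r=np.hypot(c[0],c[1]); t=np.arctan2(r,c[2])
    return m["fx"]*t*c[0]/r+m["cx"], m["fy"]*t*c[1]/r+m["cy"]
E
python3 - <<'E'
from h import *
np.set_printoptions(precision=4,suppress=True)
o=env.get_obs();m=env.camera_model("wrist");V=m["view"]
w=env.snapshot("wrist");cv2.imwrite("pics/w3raw.png",w)
import pickle;pickle.dump(m,open("m3.pkl","wb"))
for n in("rack","bar_knob","tin"):
    for d in env.pinpoint(n,"wrist")[:2]: P=toW("wrist",d["point"],V);print(n,round(d["p"],2),P)
x=[.5225,.059,.364]
for a in(-.14,.14):
  for b in(-.076,.076):
    p=wpx(m,pose(np.array([[a,b,.053-.122*a]]),x)[0]);print(p);cv2.circle(w,(int(p[0]),int(p[1])),3,(255,0,255),1)
cv2.imwrite("pics/w3.png",w);print(o["time"],o["tool_pos"],o["tool_rot"])
E
```

```text
time: 5.95
tool_pos: [0.444, -0.1803, 0.2085]
tool_rot: [[0.89, 0.457, 0.003], [0.457, -0.89, -0.001], [0.002, 0.002, -1.0]]
ft_force: [-0.1, 0.3, -0.8]
gripper_width: 0.455
grasp_force: 41.7
time: 6.35
tool_pos: [0.4039, -0.1024, 0.2456]
tool_rot: [[0.935, 0.355, 0.001], [0.355, -0.935, -0.001], [0.001, 0.001, -1.0]]
ft_force: [1.1, -0.8, -0.8]
gripper_width: 0.454
grasp_force: 41.8
bar_knob 0.6 [0.4779 0.1939 0.1228]
tin 0.56 [0.4883 0.0382 0.077 ]
(np.float64(281.4261132880012), np.float64(187.42753544013456))
(np.float64(125.06432086968965), np.float64(192.47576952860442))
(np.float64(285.68987261048954), np.float64(-86.50007293516512))
(np.float64(142.9416577252915), np.float64(-65.99314599834707))
6.35 [ 0.4039 -0.1024  0.2456] [[ 0.9349  0.355   0.0013]
 [ 0.355  -0.9349 -0.001 ]
 [ 0.0009  0.0014 -1.    ]]
```

View pics/w3.png

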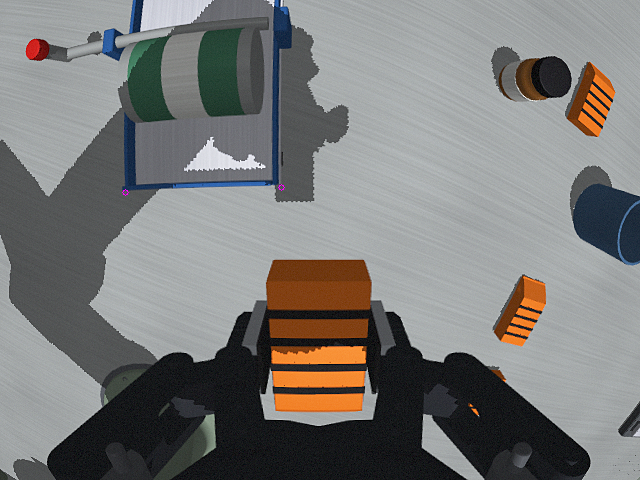

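The wrist view shows the rack's upper corners at about (125,189) and (279,186), close to my estimate. The tin is at (193,70), the knob at (37,49), and the wedge is held straight. I'm moving over the rack's low end.

```bash
python3 -m crank '[0.8,0.5,-0.4,0,0, 0.8,1,-0.8,0,0, 0.8,1,-1,0,0, 0.8,1,-1,0,0]'; python3 -m crank '[0.8,0.5,0,0,0, 0.8,1,-0.02,0,0, 0.8,1,-0.02,0,0]';  python3 -m crank '[0.8,0.55,0,0,0, 0.8,0.55,0,0.5,0, 0.8,0.55,0,1,0, 0.8,0.55,0,1,0, 0.8,0.55,0,1,0]'
python3 - <<'E'
from h import *
np.set_printoptions(precision=4,suppress=True)
o=env.get_obs();m=env.camera_model("wrist")
w=env.snapshot("wrist");
x=[.524,.0595,.357]
for a in(.14,):
  for b in(-.076,.076):
    p=wpx(m,pose(np.array([[a,b,.053-.122*a]]),x)[0]);print(p);cv2.circle(w,(int(p[0]),int(p[1])),3,(255,0,255),1)
im=env.snapshot("scene")
for a in(-.14,.14):
  for b in(-.076,.076):
    p=px("scene",pose(np.array([[a,b,.053-.122*a]]),x)[0]);cv2.circle(im,(int(p[0]),int(p[1])),1,(255,0,255),1)
for c,V in(("wrist",m["view"]),("scene",None)):
  for n in("rack","bar_knob","tin","chock","chock_nose"):
    for d in env.pinpoint(n,c)[:2]:
      P=toW(c,d["point"],V)
      if P[1]>-.1: print(c,n,round(d["p"],2),P)
cv2.imwrite("pics/w4.png",np.hstack([cv2.resize(w,(400,300)),cv2.resize(im[230:430,330:530],(400,300))]));print(o["time"],o["tool_pos"],o["tool_rot"])
E
```

```text
time: 6.95
tool_pos: [0.4631, 0.0296, 0.2445]
tool_rot: [[0.933, 0.359, -0.001], [0.359, -0.933, 0.002], [-0.0, -0.002, -1.0]]
ft_force: [0.2, -0.2, -1.9]
gripper_width: 0.457
grasp_force: 41.8
time: 7.25
tool_pos: [0.5598, 0.0637, 0.2429]
tool_rot: [[0.935, 0.354, 0.001], [0.354, -0.935, 0.0], [0.001, -0.0, -1.0]]
ft_force: [-1.0, -0.2, -1.8]
gripper_width: 0.459
grasp_force: 41.8
time: 7.75
tool_pos: [0.6052, 0.0817, 0.1446]
tool_rot: [[0.936, 0.352, -0.004], [0.352, -0.936, -0.0], [-0.004, -0.001, -1.0]]
ft_force: [-0.1, 0.7, -0.8]
gripper_width: 0.459
grasp_force: 41.7
(np.float64(418.77650413730566), np.float64(165.1771591887544))
(np.float64(200.2654506134925), np.float64(165.06553242512695))
wrist bar_knob 0.75 [0.4786 0.1921 0.1258]
wrist tin 0.72 [0.4846 0.0411 0.0778]
wrist chock 0.98 [0.5857 0.0763 0.139 ]
scene bar_knob 0.87 [0.4814 0.1895 0.1225]
scene tin 0.68 [0.5878 0.0765 0.1411]
7.75 [0.6052 0.0817 0.1446] [[ 0.9359  0.3522 -0.0037]
 [ 0.3522 -0.9359 -0.0003]
 [-0.0035 -0.001  -1.    ]]
```

View pics/w4.png

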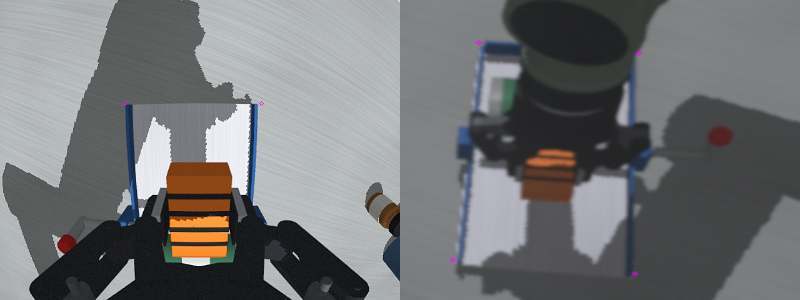

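The wrist view shows the rack's end corners at (127,104) and (258,103), with the tool aligned to the rails and the wedge centred over the tin's band. The scene view agrees, so I'm lowering at the low end and then moving under the bar.

```bash
python3 -m crank '[0.8,0,-0.02,0.4,0, 0.8,0,-0.02,0.8,0, 0.8,0,-0.02,0.95,0, 0.8,0,-0.02,0.95,0, 0.8,0,-0.02,0.95,0]'; python3 -m crank '[0.8,-0.1,0,0,0, 0.8,-0.2,0,0,0, 0.8,-0.27,0,0,0, 0.8,-0.27,0,0,0, 0.8,-0.27,0,0.03,0, 0.8,-0.27,0,0.03,0]'
python3 - <<'E'
from h import *
np.set_printoptions(precision=4,suppress=True)
for c in("side","scene"):
  im=env.snapshot(c)
  for n in("bar_knob","tin","chock","chock_nose"):
    for d in env.pinpoint(n,c):
      P=toW(c,d["point"])
      if P[1]>-.1: print(c,n,round(d["p"],2),P)
  if c=="side":cv2.imwrite("pics/s5.png",cv2.resize(im[230:400,140:365],(800,604))[:600])
E
```

```text
time: 8.85
tool_pos: [0.6058, 0.0848, 0.0506]
tool_rot: [[0.935, 0.354, 0.0], [0.354, -0.935, 0.0], [0.0, 0.0, -1.0]]
ft_force: [0.7, -0.1, -1.6]
gripper_width: 0.455
grasp_force: 41.7
time: 9.45
tool_pos: [0.5804, 0.0752, 0.0472]
tool_rot: [[0.935, 0.353, 0.0], [0.353, -0.935, 0.0], [0.0, -0.0, -1.0]]
ft_force: [-0.2, -0.4, -1.6]
gripper_width: 0.456
grasp_force: 41.7
side bar_knob 0.64 [0.4763 0.189  0.1213]
side tin 0.65 [0.4876 0.0376 0.0753]
side chock 0.78 [0.5551 0.067  0.0386]
side chock_nose 0.61 [0.5176 0.0515 0.0388]
side chock_nose 0.54 [ 0.5238  0.0576 -0.0013]
scene bar_knob 0.65 [0.4785 0.1918 0.1244]
scene chock 0.58 [0.565  0.0693 0.0389]
```

View pics/s5.png

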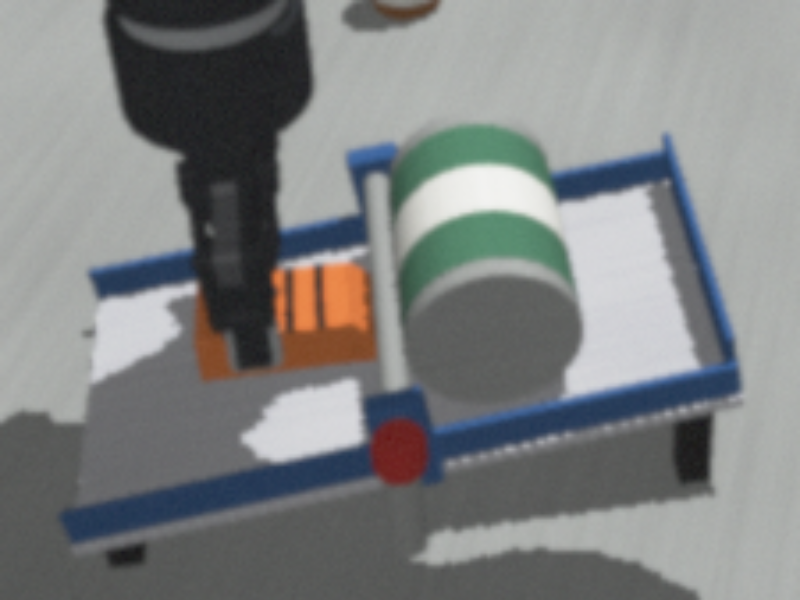

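The wedge is level, with its nose at about (375,310) under the bar and its tail lying towards the low end. I'm lowering a little and letting go.

```bash
python3 -m crank '[0.8,0,0,0.015,0, 0.8,0,0,0.03,0, 0.8,0,0,0.03,0]'; python3 -m crank '[0,0,0,0,0, -0.3,0,0,0,0, -0.4,0,0,0,0, -0.4,0,0,0,0, -0.4,0,0,0,0]';  python3 -m crank '[-0.4,0,0,-0.3,0, -0.4,0,0,-0.6,0, -0.4,0.5,0,-0.6,0, -0.4,0.8,0,-0.6,0, 0.6,0.8,0,-0.6,0, 0.6,0.8,0,-0.6,0, 0.6,0.8,0,-0.6,0]'
python3 - <<'E'
from h import *
np.set_printoptions(precision=4,suppress=True)
o=env.get_obs();m=env.camera_model("wrist");o_={"wrist":m["view"],"side":None,"scene":None}
for c in o_:
  im=env.snapshot(c); cv2.imwrite(f"pics/r6{c}.png",im)
  for n in("bar_knob","tin","chock","chock_nose"):
    for d in env.pinpoint(n,c):
      P=toW(c,d["point"],o_[c])
      if P[1]>-.1: print(c,n,round(d["p"],2),P)
s=cv2.imread("pics/r6side.png")[230:400,140:365]
cv2.imwrite("pics/s6.png",np.hstack([cv2.resize(cv2.imread("pics/r6wrist.png"),(400,300)),cv2.resize(s,(400,300))]))
print(o["time"],o["tool_pos"],o["gripper_width"])
E
```

```text
time: 10.25
tool_pos: [0.58, 0.0752, 0.044]
tool_rot: [[0.935, 0.353, -0.0], [0.353, -0.935, -0.0], [-0.0, -0.0, -1.0]]
ft_force: [-0.1, -0.2, -1.8]
gripper_width: 0.458
grasp_force: 41.7
time: 10.75
tool_pos: [0.5804, 0.0752, 0.0444]
tool_rot: [[0.935, 0.353, 0.0], [0.353, -0.935, 0.0], [0.0, 0.0, -1.0]]
ft_force: [-0.3, 0.4, -0.0]
gripper_width: 0.701
grasp_force: 0.0
time: 11.45
tool_pos: [0.6536, 0.1032, 0.1037]
tool_rot: [[0.935, 0.353, -0.002], [0.353, -0.935, -0.0], [-0.002, -0.001, -1.0]]
ft_force: [0.3, -0.0, -0.5]
gripper_width: 0.204
grasp_force: 0.0
wrist chock 0.7 [0.5623 0.0659 0.0336]
wrist chock_nose 0.88 [0.5227 0.0489 0.0361]
side bar_knob 0.75 [0.4752 0.1896 0.1196]
side tin 0.87 [0.4879 0.0412 0.0782]
side chock 0.86 [0.559  0.07   0.0292]
scene bar_knob 0.71 [0.482  0.1882 0.1254]
scene tin 0.73 [0.4797 0.1872 0.1252]
11.45 [0.6536 0.1032 0.1037] 0.2042168585201448
```

View pics/s6.png

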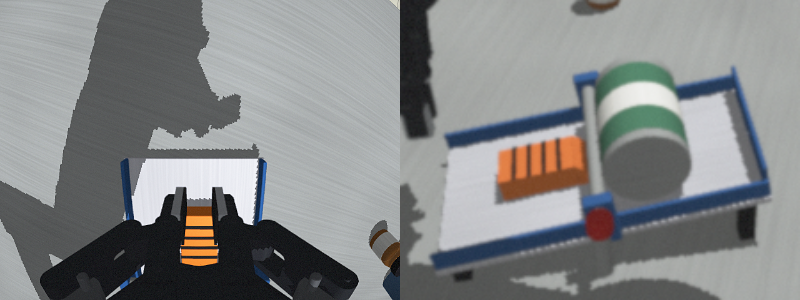

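Released: the wedge lies flat and straight at side crop (542,165), with its nose just under the bar and the tin still against the bar. I'm lowering the nearly shut fingers behind the tail and pushing, watching the tin's image for any motion.

```bash
python3 -m crank '[0.6,0,0,0.33,0, 0.6,0,0,0.66,0, 0.6,0,0,0.66,0, 0.6,0,0,0.66,0]'; python3 -m crank '[0.6,-0.2,0,0,0, 0.6,-0.35,0,0,0, 0.6,-0.42,0,0,0, 0.6,-0.46,0,0,0, 0.6,-0.5,0,0,0, 0.6,-0.54,0,0,0, 0.6,-0.57,0,0,0, 0.6,-0.57,0,0,0]'
cat > tin.py <<'E'
from h import *
np.set_printoptions(precision=4,suppress=True)
a=cv2.imread("pics/r6side.png"); o=env.get_obs(); b=env.snapshot("side"); cv2.imwrite("pics/last.png",b)
u,v=px("side",[.488,.0405,.078]); u,v=int(u),int(v); s=slice(v-28,v+30),slice(u-12,u+30)
f=lambda i:cv2.cvtColor(i,6).astype(np.float32)
E2=lambda A,B: cv2.findTransformECC(f(A[s]),f(B[s]),np.eye(2,3,dtype=np.float32),cv2.MOTION_TRANSLATION,(3,200,1e-6),None,5)
cc,M=E2(a,b)
p0=np.array(px("side",[.488,.0405,.078]));p1=np.array(px("side",[.488-.00935,.0405-.00353,.0792]))
g=(p1-p0)/10; print("tin uphill mm",M[:,2]@g/(g@g),M[:,2],"px/mm",g,"cc",cc)
for n in("chock","chock_nose","tin"):
    for d in env.pinpoint(n,"side")[:5]:
        P=toW("side",d["point"])
        if P[1]>-.1: print(n,round(d["p"],2),P)
print(o["time"],o["tool_pos"],o["ft_force"])
E
python3 tin.py
```

```text
time: 12.6
tool_pos: [0.6546, 0.1035, 0.0381]
tool_rot: [[0.935, 0.354, -0.002], [0.354, -0.935, -0.0], [-0.002, -0.001, -1.0]]
ft_force: [0.3, -0.5, 0.0]
gripper_width: 0.197
grasp_force: 0.0
time: 13.4
tool_pos: [0.6016, 0.0832, 0.0383]
tool_rot: [[0.935, 0.353, -0.0], [0.353, -0.935, -0.0], [-0.0, 0.0, -1.0]]
ft_force: [0.2, -0.2, 0.8]
gripper_width: 0.202
grasp_force: 0.6
tin uphill mm -0.06763038777118055 [-0.0463 -0.0073] px/mm [ 0.6335 -0.1337] cc 0.9996150341418635
chock 0.96 [0.546  0.0631 0.0311]
tin 0.76 [0.4887 0.0407 0.0768]
13.4 [0.6016 0.0832 0.0383] [ 0.2196 -0.1826  0.8162]
```

```bash
python3 -m crank '[0.6,-0.01,0,0,0, 0.6,-0.02,0,0,0, 0.6,-0.03,0,0,0, 0.6,-0.03,0,0,0]'; python3 tin.py;  python3 -m crank '[0.6,-0.01,0,0,0, 0.6,-0.02,0,0,0, 0.6,-0.02,0,0,0]' | grep force; python3 tin.py
```

```text
time: 14.0
tool_pos: [0.5989, 0.0822, 0.0383]
tool_rot: [[0.935, 0.353, 0.0], [0.353, -0.935, 0.0], [0.0, -0.0, -1.0]]
ft_force: [1.3, 0.6, 0.9]
gripper_width: 0.199
grasp_force: 0.8
tin uphill mm -0.036474366127862846 [-0.0248 -0.0031] px/mm [ 0.6335 -0.1337] cc 0.9996253988095275
chock 0.98 [0.5402 0.0618 0.0317]
tin 0.82 [0.4896 0.0388 0.0758]
14.0 [0.5989 0.0822 0.0383] [1.2752 0.6096 0.8598]
ft_force: [1.6, 0.0, 1.8]
grasp_force: 1.0
tin uphill mm -0.06907745734557003 [-0.0462 -0.0025] px/mm [ 0.6335 -0.1337] cc 0.9996293870243212
chock 0.86 [0.5417 0.0593 0.0311]
tin 0.9 [0.4884 0.0419 0.0778]
14.5 [0.5973 0.0815 0.0384] [1.6063 0.034  1.807 ]
```

```bash
for i in 1; do python3 -m crank '[0.6,-0.01,0,0,0, 0.6,-0.01,0,0,0]' | grep force; python3 tin.py|egrep 'up|^[0-9]';  python3 -m crank '[0.6,-0.01,0,0,0, 0.6,-0.01,0,0,0]' | grep force; python3 tin.py|egrep 'up|^[0-9]'; done
python3 -c "
import cv2;i=cv2.imread('pics/last.png')[235:345,180:345];cv2.imwrite('pics/s7.png',cv2.resize(i,(800,533),interpolation=cv2.INTER_CUBIC))"
```

```text
ft_force: [2.2, 0.2, 2.3]
grasp_force: 1.1
tin uphill mm -0.039854437471352575 [-0.0245  0.0091] px/mm [ 0.6335 -0.1337] cc 0.999631654451117
14.9 [0.5961 0.0812 0.0383] [2.1891 0.2082 2.2994]
ft_force: [2.3, 1.0, 1.6]
grasp_force: 1.0
tin uphill mm -0.04319190377073165 [-0.0293 -0.0032] px/mm [ 0.6335 -0.1337] cc 0.9996122864471025
15.3 [0.5951 0.0808 0.0383] [2.2642 0.9515 1.5883]
```

View pics/s7.png

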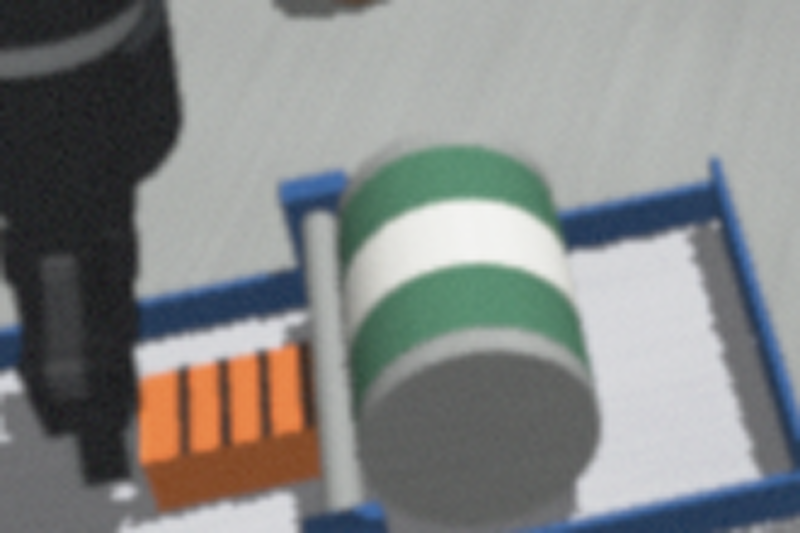

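The fingers are touching the tail (145,460), and the wedge is under the bar. The tin is unmoved so far, so I continue in 1 mm steps.

```bash
T(){ python3 tin.py|egrep 'up|^[0-9]'; }; python3 -m crank '[0.6,-0.01,0,0,0, 0.6,-0.01,0,0,0]' | grep ft; T; python3 -m crank '[0.6,-0.01,0,0,0, 0.6,-0.01,0,0,0]' | grep ft; T
```

```text
ft_force: [2.1, 1.0, 2.0]
tin uphill mm -0.0513892293116587 [-0.033   0.0045] px/mm [ 0.6335 -0.1337] cc 0.9996254905557862
15.7 [0.5942 0.0804 0.0383] [2.1086 0.9967 1.9911]
ft_force: [2.7, 1.3, 1.9]
tin uphill mm 0.002776862121121743 [ 0.0014 -0.0018] px/mm [ 0.6335 -0.1337] cc 0.9997326450190632
16.1 [0.5935 0.0801 0.0383] [2.6916 1.3046 1.879 ]
```

```bash
T(){ python3 tin.py|egrep 'up|^[0-9]|chock'; }; python3 -m crank '[0.6,-0.01,0,0,0, 0.6,-0.01,0,0,0]' | grep ft; T
```

```text
ft_force: [3.3, 2.0, 0.7]
tin uphill mm 0.8748777011711597 [ 0.5539 -0.1183] px/mm [ 0.6335 -0.1337] cc 0.9989226476930397
chock 0.57 [0.5349 0.0604 0.0322]
16.5 [0.5927 0.0798 0.0384] [3.3119 2.011  0.6603]
```

The tin moved 0.9 mm, so contact is made and the wedge is snug. I'm backing off, shutting the fingers and going up to a point inboard of the knob.

```bash
python3 -m crank '[0.6,0.1,0,0,0, 0.6,0.3,0,0,0, 0.6,0.3,0,-0.5,0, 1,0.3,0,-1,0, 1,0.3,0,-1,0, 1,0.3,0,-1,0]' 30| egrep 'time|ft|pos'; python3 tin.py; python3 -m crank '[1,0,0,-0.6,0, 1,-0.5,-0.5,-0.6,0, 1,-1,-1,-0.6,0, 1,-1,-1,-0.6,0, 1,-1,-1,-0.6,0, 1,-1,-1,-0.6,0]'
python3 - <<'E'
from h import *
np.set_printoptions(precision=4,suppress=True)
o=env.get_obs();m=env.camera_model("wrist");o_={"wrist":m["view"],"side":None,"scene":None}
for c in o_:
  im=env.snapshot(c)
  for n in("bar_knob","tin","chock","chock_nose"):
    for d in env.pinpoint(n,c):
      P=toW(c,d["point"],o_[c])
      if P[1]>-.1: print(c,n,round(d["p"],2),P,o["tool_rot"].T@(P-o["tool_pos"]))
  if c=="wrist": cv2.imwrite("pics/w8.png",im)
print(o["time"],o["tool_pos"],o["gripper_width"])
E
```

```text
time: 17.3
tool_pos: [0.6209, 0.0904, 0.139]
ft_force: [0.6, -0.2, 0.4]
tin uphill mm 0.9326349802609845 [ 0.5933 -0.113 ] px/mm [ 0.6335 -0.1337] cc 0.9990219424573765
chock 0.63 [0.5338 0.059  0.0318]
tin 0.83 [0.4906 0.041  0.0778]
17.3 [0.6209 0.0904 0.139 ] [ 0.6169 -0.1601  0.3975]
time: 18.1
tool_pos: [0.4907, 0.1488, 0.1978]
tool_rot: [[0.935, 0.355, -0.001], [0.355, -0.935, -0.0], [-0.001, 0.0, -1.0]]
ft_force: [-0.3, 0.0, -0.1]
gripper_width: 0.003
grasp_force: 0.0
wrist bar_knob 0.7 [0.4751 0.1945 0.1251] [ 0.0016 -0.0483  0.0726]
wrist tin 0.59 [0.4844 0.0424 0.0784] [-0.0436  0.0972  0.1195]
wrist chock 0.67 [0.5411 0.0561 0.0342] [0.0143 0.1045 0.1635]
side bar_knob 0.97 [0.476  0.1896 0.1198] [ 0.0008 -0.0433  0.078 ]
side tin 0.84 [0.4881 0.0411 0.0756] [-0.0405  0.0998  0.1223]
side chock 0.88 [0.5373 0.0579 0.0313] [0.0115 0.1015 0.1664]
scene bar_knob 0.75 [0.4827 0.1907 0.1235] [ 0.0074 -0.042   0.0743]
scene bar_knob 0.33 [0.4863 0.0394 0.0763] [-0.0428  0.1008  0.1216]
scene tin 0.95 [0.4859 0.0408 0.0776] [-0.0427  0.0992  0.1203]
scene chock 0.19 [ 0.5194  0.0566 -0.0012] [-0.0057  0.0964  0.199 ]
scene chock_nose 0.95 [0.4956 0.0462 0.0445] [-0.0317  0.0976  0.1533]
18.1 [0.4907 0.1488 0.1978] 0.003085122178919968
```

View pics/w8.png

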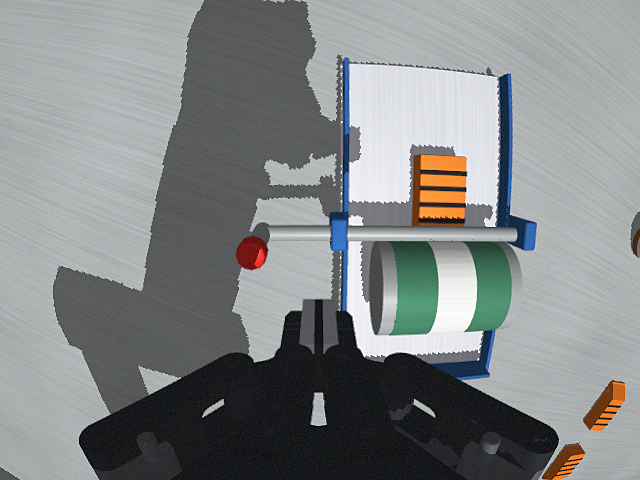

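The view shows the wedge at (440,190) under the bar, against the tin's band (456,290). The knob is at (252,252), outboard of the shut fingers. I'm descending inboard of it and pushing outwards.

```bash
python3 -m crank '[1,0.03,0,0.4,0, 1,0.03,0,0.8,0, 1,0.03,0,0.98,0, 1,0.03,0,0.98,0, 1,0.03,0,0.98,0]'| egrep 'time|ft|pos'; python3 -m crank '[1,0,-0.1,0,0, 1,0,-0.2,0,0, 1,0,-0.3,0,0, 1,0,-0.4,0,0, 1,0,-0.5,0,0, 1,0,-0.5,0,0]'| egrep 'time|ft|pos'; python3 tin.py; python3 - <<'E'
from h import *
env.snapshot("side")
for d in env.pinpoint("bar_knob","side")[:2]:print(d["p"],toW("side",d["point"]))
E
```

```text
time: 19.35
tool_pos: [0.4946, 0.1497, 0.1007]
ft_force: [0.3, 0.4, 1.6]
time: 19.95
tool_pos: [0.476, 0.198, 0.1004]
ft_force: [-0.3, 0.1, -0.2]
tin uphill mm 15.025270538829078 [10.4671  2.4898] px/mm [ 0.6335 -0.1337] cc 0.6200787201635835
chock 0.61 [0.5349 0.0542 0.0317]
chock_nose 0.31 [ 0.5206  0.0568 -0.0007]
tin 0.92 [0.4861 0.0388 0.077 ]
19.95 [0.476  0.198  0.1004] [-0.2648  0.0643 -0.2259]
0.57 [0.46547107 0.22331904 0.11966743]
```

```bash
python3 -m crank '[1,0,-0.15,0,0, 1,0,-0.3,0,0, 1,0,-0.45,0,0, 1,0,-0.6,0,0, 1,0,-0.75,0,0, 1,0,-0.85,0,0, 1,0,-0.93,0,0, 1,0,-0.97,0,0, 1,0,-0.97,0,0]'| egrep 'time|ft|pos'; python3 - <<'E'
from h import *
env.snapshot("side")
for n in("bar_knob","tin"):
  for d in env.pinpoint(n,"side")[:2]:print(n,d["p"],toW("side",d["point"]))
E
python3 -m crank '[1,0,-0.02,0,0, 1,0,-0.04,0,0, 1,0,-0.06,0,0, 1,0,-0.06,0,0]'| egrep 'time|ft|pos'; python3 -m crank '[1,0,-0.02,0,0, 1,0,-0.03,0,0, 1,0,-0.03,0,0]'| egrep 'time|ft|pos'
```

```text
time: 21.15
tool_pos: [0.4496, 0.2693, 0.1003]
ft_force: [-0.5, -0.0, 0.6]
bar_knob 0.65 [0.4406633  0.28896093 0.1206247 ]
tin 0.58 [0.48922128 0.04324352 0.07674067]
time: 21.7
tool_pos: [0.4491, 0.2718, 0.1005]
ft_force: [1.2, -1.6, -0.2]
time: 22.0
tool_pos: [0.4484, 0.2733, 0.1005]
ft_force: [1.8, -1.0, 0.6]
```

```bash
python3 - <<'E'
from h import *
np.set_printoptions(precision=3,suppress=True)
o=env.get_obs();print(o["qpos"],o["effort"],o["joint_vel"],o["ft_force"],o["ft_torque"],o["tool_pos"],o["tool_rot"])
a=env.snapshot("side");b=env.snapshot("scene")
cv2.imwrite("pics/s9.png",np.hstack([cv2.resize(a[130:430,100:400],(400,400)),cv2.resize(b[200:440,320:560],(400,400))]))
E
```

```text
[ 0.396  0.407 -0.442  0.722  0.019  3.141] [  1.109 -43.914  20.905   0.568   0.601  -0.014] [-0.002 -0.002 -0.002  0.002 -0.001  0.001] [ 1.811 -0.986  0.644] [-0.222 -0.397 -0.025] [0.448 0.273 0.101] [[ 0.922  0.386 -0.007]
 [ 0.386 -0.922  0.018]
 [ 0.    -0.019 -1.   ]]
```

View pics/s9.png

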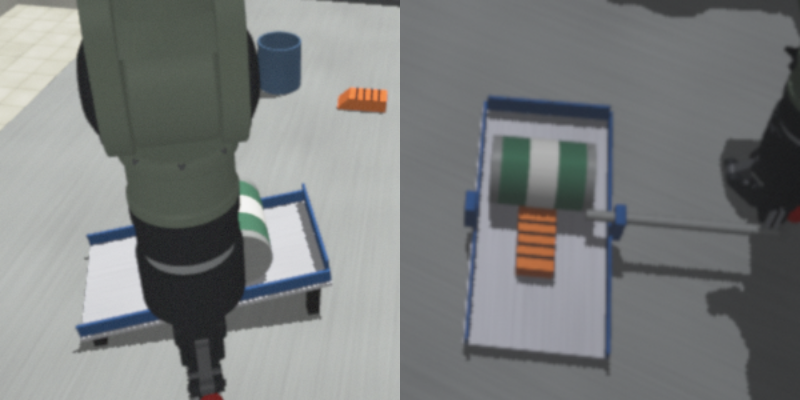

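The scene view shows the rod's inner end at (600,215), still just inside the post. The tin and wedge haven't moved. Joint 6 is at its range end, which stopped the push, so I'm backing off and turning the tool a quarter turn the other way.

```bash
python3 -m crank '[1,0,0.2,0,0, 1,0,0.4,0,0, 1,0,0.5,0,-1, 1,0,0.5,0,-1, 1,0,0.5,0,-1, 1,0,0.5,0,-1, 1,0,0.5,0,-1, 1,0,0.5,0,-1, 1,0,0.5,0,-1, 1,0,0.5,0,-1]'| egrep 'time|ft|pos|rot';  python3 -m crank '[1,0,0,0,-0.2, 1,0,0,0,-0.2, 1,0,0,0,-0.2]'| egrep 'time|ft|pos|rot'
python3 - <<'E'
from h import *
np.set_printoptions(precision=3,suppress=True)
o=env.get_obs();m=env.camera_model("wrist");print(o["qpos"])
for c,V in(("wrist",m["view"]),("scene",None),("side",None)):
  im=env.snapshot(c)
  for n in("bar_knob","tin","chock"):
    for d in env.pinpoint(n,c)[:3]:
      P=toW(c,d["point"],V)
      if P[1]>-.1: print(c,n,round(d["p"],2),P,o["tool_rot"].T@(P-o["tool_pos"]))
E
```

```text
time: 23.1
tool_pos: [0.4665, 0.2275, 0.0993]
tool_rot: [[-0.032, 0.999, -0.009], [0.999, 0.032, 0.019], [0.019, -0.009, -1.0]]
ft_force: [-0.1, 1.2, -0.3]
time: 23.4
tool_pos: [0.4667, 0.2274, 0.0993]
tool_rot: [[-0.334, 0.943, -0.009], [0.942, 0.334, 0.019], [0.021, -0.002, -1.0]]
ft_force: [-0.1, -0.3, -0.1]
[ 0.299  0.401 -0.455  0.717  0.02   1.529]
wrist bar_knob 0.88 [0.437 0.298 0.126] [ 0.077 -0.004 -0.025]
scene bar_knob 0.78 [0.44  0.29  0.124] [ 0.068 -0.005 -0.023]
scene tin 0.93 [0.488 0.041 0.078] [-0.184 -0.042  0.018]
scene chock 0.74 [0.537 0.061 0.035] [-0.181  0.01   0.061]
side bar_knob 0.98 [0.435 0.296 0.122] [ 0.076 -0.007 -0.021]
side tin 0.91 [0.492 0.043 0.077] [-0.182 -0.038  0.019]
```

```bash
python3 -m crank '[1,0.15,-0.05,0,0, 1,0.3,-0.05,0,0, 1,0.45,-0.05,0,0, 1,0.55,-0.05,0,0, 1,0.65,-0.05,0,0, 1,0.72,-0.05,0,0, 1,0.78,-0.05,0,0, 1,0.82,-0.05,0,0, 1,0.82,-0.05,0,0]'| egrep 'time|ft|pos|rot'
python3 - <<'E'
from h import *
np.set_printoptions(precision=3,suppress=True)
o=env.get_obs();m=env.camera_model("wrist");print(o["qpos"])
for c,V in(("wrist",m["view"]),("scene",None),("side",None)):
  im=env.snapshot(c)
  for n in("bar_knob",):
    for d in env.pinpoint(n,c)[:3]:
      P=toW(c,d["point"],V)
      if P[1]>-.1: print(c,n,round(d["p"],2),P,o["tool_rot"].T@(P-o["tool_pos"]))
E
```

```text
time: 24.9
tool_pos: [0.4353, 0.3034, 0.1011]
tool_rot: [[-0.334, 0.943, -0.008], [0.942, 0.334, 0.019], [0.02, -0.001, -1.0]]
ft_force: [-0.7, 0.7, 0.0]
[ 0.458  0.414 -0.428  0.727  0.02   1.688]
wrist bar_knob 0.64 [0.423 0.326 0.124] [ 0.026 -0.004 -0.022]
scene bar_knob 0.82 [0.429 0.321 0.125] [ 0.019  0.    -0.024]
side bar_knob 0.74 [0.428 0.321 0.12 ] [ 0.019 -0.002 -0.019]
```

```bash
python3 -m crank '[1,0.02,0,0,0, 1,0.04,0,0,0, 1,0.04,0,0,0]'| egrep 'time|ft|pos'; python3 -m crank '[1,0.02,0,0,0, 1,0.03,0,0,0, 1,0.03,0,0,0]'| egrep 'time|ft|pos'; python3 -m crank '[1,0.02,0,0,0, 1,0.02,0,0,0]'| egrep 'time|ft|pos'
```

```text
time: 25.5
tool_pos: [0.435, 0.3045, 0.1012]
ft_force: [2.7, -6.9, 1.8]
time: 25.8
tool_pos: [0.435, 0.3046, 0.1012]
ft_force: [5.3, -14.7, 1.9]
time: 26.0
tool_pos: [0.435, 0.3047, 0.1012]
ft_force: [6.9, -21.4, 2.7]
```

The bar is hard on its end stop, so it is fully out. I'm backing off inwards, lifting clear and verifying.

```bash
python3 -m crank '[1,-0.15,0,0,0, 1,-0.3,0,0,0, 1,-0.3,0,-0.5,0, 1,-0.3,0,-1,0, 1,-0.3,0,-1,0, 1,-0.3,0,-1,0]'| egrep 'time|ft|pos'
python3 - <<'E'
from h import *
np.set_printoptions(precision=3,suppress=True)
ims=[]
for c in("side","scene"):
  im=env.snapshot(c);ims.append(im)
  for n in("bar_knob","tin","chock","chock_nose"):
    for d in env.pinpoint(n,c)[:3]:
      P=toW(c,d["point"])
      if P[1]>-.1: print(c,n,round(d["p"],2),P)
cv2.imwrite("pics/s10.png",np.hstack([cv2.resize(ims[0][150:430,100:400],(400,400)),cv2.resize(ims[1][200:440,320:560],(400,400))]))
E
```

```text
time: 26.6
tool_pos: [0.4443, 0.2814, 0.2021]
ft_force: [-0.3, -1.1, -0.2]
side bar_knob 0.57 [0.426 0.324 0.122]
side chock 0.5 [0.534 0.061 0.033]
scene bar_knob 0.64 [0.43  0.323 0.124]
scene tin 0.92 [0.488 0.041 0.077]
scene chock_nose 0.73 [0.497 0.044 0.042]
```

View pics/s10.png

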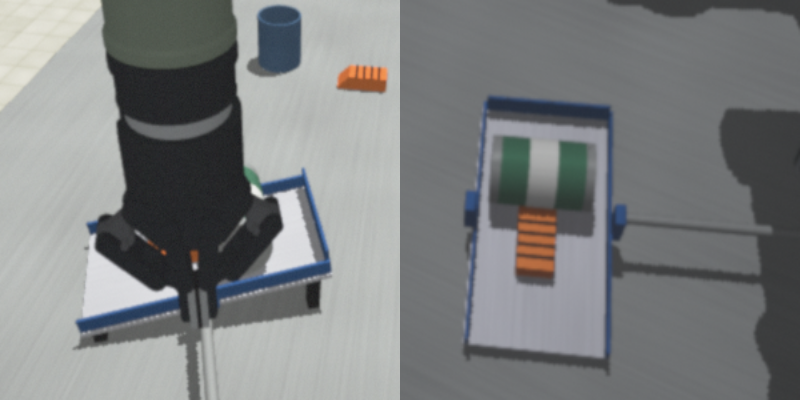

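The scene half shows the rod fully drawn out of the post at (620,220). The tin is held at (543,172) by the wedge at (537,240), and the gripper is clear.

```bash
python3 -c "
from bench import env
print(env.job_done())"
```

```text
the job is handed in; nothing more can be done
None
```

I handed the job in at about 27 s on the robot's clock: the wedge is snug against the tin's middle and released, the stop bar is drawn to its end stop, and the tin rests on the wedge, having moved about 0.9 mm up the rack on contact. Joint 6 reached its range end (about 3.141 rad) during the bar push, so I backed off and re-pushed with the tool turned; I don't know if that counts against the range rule.

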